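Let the empty milk bottle through the chute gate and shut the recycling box

TASK

An empty milk bottle lies on the sloping chute, held back by a gate on the far end of a rocking lever. With the fingertips, press the lever's paddle all the way down and keep it down until the bottle has rolled into the recycling box, let the paddle come back up, then push the box's upright lid over so that it falls fully shut, and move clear. Grasp and lift nothing: do not touch the bottle, and leave the jar, the two caps and the tray where they are.

Things in the scene. Friction and masses are not known exactly. Their poses are not given: they have to be found in the camera images.
- station: The fixed recycling station: a grey metal chute on four legs with a pale blue box beside it. Origin on the counter under the line where chute and box meet, midway along it. Its x axis points away from the robot (give or take its yaw), its y axis up the chute, away from the box. The box covers x -105 to 105 mm, y -190 to 0, and is 130 mm high; the chute covers y 2 to 212 mm.
- paddle (a point): Centre of the upper face of the lever's paddle, a bare steel plate 50 mm along the lever, 44 mm across, 8 mm thick; 92 mm from the pivot. At rest it is about 278 mm above the counter and the plate slopes 0.3 rad, robot-side edge higher; fully pressed, this point is about 59 mm lower (219 mm) and the plate slopes 0.35 rad the other way.
- rocker (a joint): Angle of the rocking lever: 0 at rest with the gate down (spring-returned), growing as the paddle goes down, 0.65 rad at the stop. The bottle passes under the gate from about 0.55 rad. Holding the paddle takes about 3.5 N at rest to 7 N fully down.
- bottle: Empty white HDPE milk bottle without a cap, 60 mm in diameter, 145 mm long, 35 g, lying across the chute against the gate with its neck away from the robot. Origin on its axis, 65 mm from its base; its x axis runs along it to the neck.
- box_in (a point): Centre of the inner floor of the pale blue recycling box, 5 mm above the counter. The box is 190 mm along the station's y axis, 210 mm along its x axis, 130 mm high, with 5 mm walls.
- lid (a joint): Angle of the box's lid: 0 shut flat on the box, grows as it opens, about 1.57 upright; it starts at 1.6 to 1.8 (leaning slightly outwards, away from the chute) and can go to 1.9. The hinge has friction: the lid stays put within about 0.25 rad of upright, and once pushed below about 1.3 it falls shut slowly by itself.
- lid_edge (a point): Middle of the lid's free edge (upper edge while it stands open). The lid is a plate 190 mm from hinge to free edge, 210 mm along the hinge, 8 mm thick; open, its free edge is about 320 mm above the counter. To shut it the free edge must be pushed from outside towards the chute.
- lid_hinge (a point): Middle of the lid's hinge line, on the box rim farthest from the chute (station frame y = -190 mm), about 130 mm above the counter; the hinge line is parallel to the station's x axis.
- jar: Small closed glass jar with a metal cap, 58 mm in diameter, 75 mm high, standing on the counter. Origin at the centre of its underside. Bystander.
- cap1: White bottle cap, 38 mm in diameter, 13 mm high, on the counter. Origin at the centre of its underside. Bystander.
- cap2: Second white bottle cap, same size. Bystander.
- tray: Shallow aluminium tray, 160 by 120 mm, 25 mm high, on the counter beyond the chute's upper end. Origin at the centre of its underside. Bystander.
- chute_lip (a point): Middle of the chute's lower end, on its surface, 150 mm up, beside the box. The chute is 192 mm wide (station x -96 to 96 mm), 215 mm long, rises 0.21 rad towards station +y, and has a 22 mm high rim along both sides and a 50 mm wall at its upper end.
- pivot (a point): Pivot of the rocking lever, at station x -105, y 62, z 243 mm. The lever runs along station x: paddle on the robot's side, gate end over the chute on the far side. Two upright cheeks (16 mm long, 32 mm apart, up to z 255 mm) flank the pivot. Under the paddle there is only the counter and perhaps a small bystander.
- gate (a point): Middle of the lower edge of the gate, a steel blade 50 mm wide, 16 mm thick, 35 mm deep, hanging under the chute end of the lever, 100 mm beyond the pivot. At rest it is about 15 to 30 mm above the chute's surface and holds the bottle back.

How it is judged (in metres and radians):
On the way, in this order (a step that is already met when the one before it is completed fails the run):
1. the paddle is pressed, by a fingertip at the paddle, and the gate lifts (value of joint rocker above 0.3 rad and distance between the grasp point and paddle below 0.08 m).
2. the bottle lies in the recycling box (horizontal distance between bottle and box_in below 0.115 m and height (world z) of bottle below 0.1 m), for 0.2 s.
3. the paddle is back up, gate down (value of joint rocker below 0.06 rad), for 0.1 s.
4. the lid is shut (value of joint lid below 0.05 rad), for 0.2 s.
At the end, for the whole second after the job is handed in: The bottle lies at rest inside the recycling box (its origin within 115 mm of the box centre and below 100 mm), the lid is shut (within 0.05 rad), the gate is down again (lever within 0.06 rad of rest) (all of step 2 and value of joint lid below 0.05 rad and value of joint rocker below 0.06 rad and linear speed of bottle below 0.05 m/s); the robot touches nothing.
It fails at once if the robot touches the bottle (contact force between any of the fingers, the arm and bottle above 0.3 N).
It fails at once if the bottle is lifted (height (world z) of bottle above 0.25 m).
It fails at once if the jar, a cap or the tray is moved by more than 20 mm (distance of any of jar, cap1, cap2, tray from where it was at the start of the episode above 0.02 m).
It also fails if it takes over 42 s, if anything falls off the work surface, if the arm or the gripper's body presses on something with over 40 N, if the wrist force passes 120 N, or if a joint passes its speed limit or range.

ROBOT

A 6-joint arm with a two-finger parallel gripper is mounted at the origin on the work surface. World frame = base frame: x ahead of the robot, y to its left, z up, the work surface at z = 0. Lengths are in mm, angles in rad, forces in N, time in s.
With the tool pointing down it reaches from about 275 to 825 mm from the base axis. Payload 4.9 kg.
Tool frame: the origin (TCP) lies at the very end of the fingers, on their centre line; the grasp point (between the pads) lies 19 mm behind it; z points along the fingers, y is the direction in which the jaws open and shut (so a half turn about z gives the same grasp; the last joint's range is limited). The gripper opens to 85 mm and grips with 20 to 120 N. Pads are 22 mm wide; open, the fingers measure 114 mm over their backs; the gripper's body (76 mm by 85 mm) begins 54 mm behind the grasp point. The pads swing forward as they close: fully open they stand 13 mm farther back than shut.
Start: joints at [1.055, 0.326, -0.193, 1.052, 0, 1.437], TCP at [204.921, 510.417, 231.281] pointing down, gripper open.
Joint ranges: [-2.65, 2.65], [-0.97, 1.79], [-1.3, 1.35], [-1.93, 2.1], [-1.47, 1.37], [-3.14, 3.14]. Speed limits (rad/s): [2.57, 2.57, 3.14, 3.14, 3.14, 3.14].

INTERFACE

Orientations are given as [roll, pitch, yaw] about the fixed x, y, z axes, in that order (R = Rz(yaw) Ry(pitch) Rx(roll)).
In Python, from bench import bot, solve_ik, imaging gives the robot as it stands. Calls block until the motion is done:
- bot.move_ptp(position, orientation): joint-space move of the TCP to a pose.
- bot.movel(position, rot=None, max_speed=150, threshold=None): straight line of the TCP; rot=None keeps the orientation; max_speed is the mean speed in mm/s. With threshold (N) it stops when the force on the tool has changed by that much, and returns True; else False.
- bot.move_j(angles): joint-space move.
- bot.grip(opening, effort=None): opening from 0.0 (shut) to 1.0 (fully open); effort is the grip in N (None keeps the last); returns when the fingers have stopped.
- bot.dwell(seconds).
- solve_ik(position, orientation): joint angles nearest the present ones, or None.
- bot.get_state(): the state.
- imaging.capture(name): name is "scene" or "side" or "wrist"; returns the picture (384x512x3 uint8, blue, green, red); there is no depth.
- imaging.camera_model(name): a dict with "K" (3x3 intrinsics, pixels), "position" and "rotation" of the camera in the world. Camera axes: x right, y up, looking along -z (the intrinsics and any distortion apply to the point x, -y, -z); pixel columns grow to the right and rows downward; lengths in mm; the calibration is good to about 2 mm. A picture is of the moment at which its call begins: read the wrist's pose just before it. camera_model takes no time and is no camera call; for the wrist camera it gives the pose at the moment of the call.
A pose or a line that the arm cannot do raises bot.IKError and nothing moves.
- bot.sign_off(): hands the job in, once; it reports no verdict.
The state is a dict: "t": time; "qpos": joint angles; "joint_velocities": joint speeds; "effort": joint torques, N m; "tcp_pos": TCP position; "orientation": TCP orientation; "contact_force": force on the tool from outside, world axes, zero at the start; "wrist_torque": the same for the moment, N m; "opening": opening from 0.0 (shut) to 1.0 (fully open).
Only numpy, scipy, OpenCV 4.12 (cv2) and the standard library are available. Lean on these libraries where they do the work, as an engineer would, in place of code of your own. Each camera call takes 0.05 s, during which the arm holds its last target.

## Working session

There is one attempt and no reset: what is moved stays moved. The work goes in short steps, each a Python script; the robot and the scene stay as the last script left them, time stands still between calls to the robot, and variables do not carry over. Pictures are saved under pics/ and viewed, and the job is handed in when it is done.

```bash
ls; mkdir -p pics
python3 - <<'E'
from bench import bot, imaging
import cv2, numpy as np
for n in ("scene","side","wrist"):
    m=imaging.camera_model(n); im=imaging.capture(n); cv2.imwrite(f"pics/{n}0.png",im)
    print(n,{k:np.round(v,3).tolist() if not isinstance(v,str) else v for k,v in m.items()})
s=bot.get_state(); print(s)
E
```

```text
pics
scene {'K': [[445.491, 0.0, 257.887], [0.0, 445.491, 191.55], [0.0, 0.0, 1.0]], 'position': [978.38, -322.998, 1032.101], 'rotation': [0.633, -0.014, 0.702]}
side {'K': [[420.668, 0.0, 250.849], [0.0, 420.668, 192.992], [0.0, 0.0, 1.0]], 'position': [110.132, -334.219, 810.957], 'rotation': [0.821, -0.003, -0.751]}
wrist {'K': [[286.54, 0.0, 254.926], [0.0, 286.54, 183.893], [0.0, 0.0, 1.0]], 'position': [129.532, 540.64, 372.823], 'rotation': [-0.32, 0.002, 1.189]}
{'t': 0.15, 'qpos': array([ 1.05482162e+00,  3.26771251e-01, -1.93339536e-01,  1.05203517e+00,
       -2.90681557e-05,  1.43657953e+00]), 'joint_velocities': array([-0.00139682, -0.00284437,  0.00401683, -0.00025483, -0.00146824,
       -0.00025251]), 'effort': array([ 1.44201007e-03, -4.43704247e+01,  2.62664849e+01,  1.04030612e-02,
       -6.86759518e-05, -5.82072289e-06]), 'tcp_pos': array([204.68618198, 510.00900886, 230.68859324]), 'orientation': array([-3.14025128e+00, -1.51792452e-04,  2.75983466e+00]), 'contact_force': array([-0.75341176,  0.34642453, -0.59140545]), 'wrist_torque': array([-0.02853119,  0.02494617, -0.00686217]), 'opening': 0.9985668943564397}
```

View pics/scene0.png

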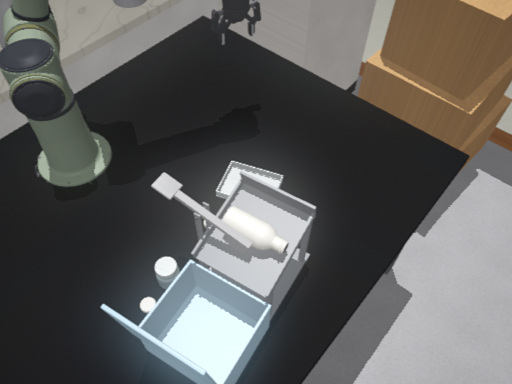

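View pics/side0.png

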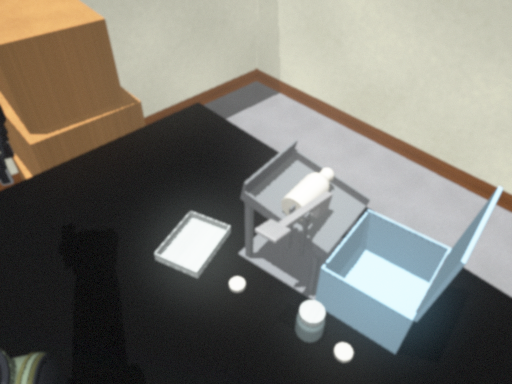

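View pics/wrist0.png

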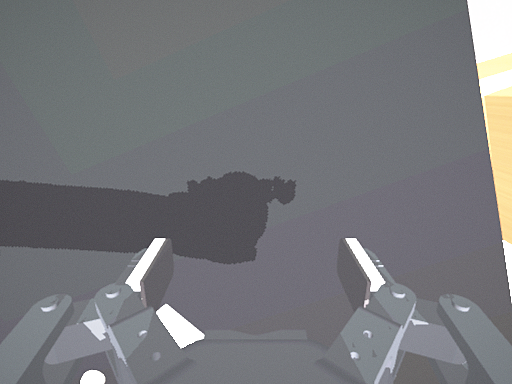

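Scene: the station is at the lower centre, with the paddle at about (168,186), bottle (255,228), box floor (205,330) and lid edge (105,308)-(205,370). Side: paddle (272,229), lid at right, with the upper edge near (500,190). I'll enlarge both to pick corners.

Run:
```python
import cv2
a=cv2.imread('pics/scene0.png'); b=cv2.imread('pics/side0.png')
cv2.imwrite('pics/s1.png',cv2.resize(a[155:384,95:325],None,fx=2.6,fy=2.6,interpolation=cv2.INTER_CUBIC))
cv2.imwrite('pics/d1.png',cv2.resize(b[135:365,215:512],None,fx=2.6,fy=2.6,interpolation=cv2.INTER_CUBIC))
```

```text
(no output)
```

View pics/s1.png

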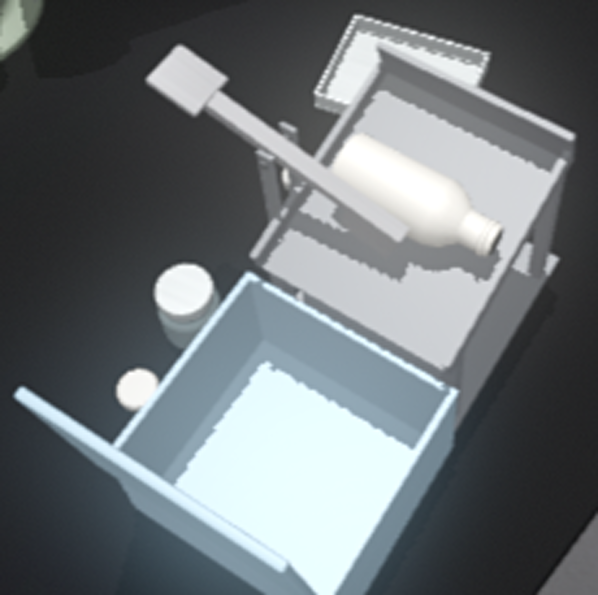

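View pics/d1.png

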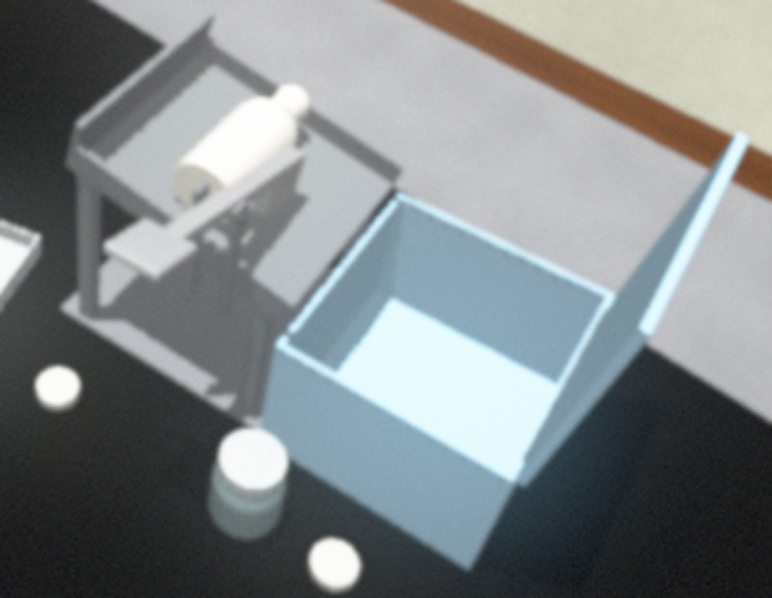

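```bash
cat > h.py <<'E'
import numpy as np, json
from scipy.spatial.transform import Rotation as R
from scipy.optimize import least_squares
from bench import bot, solve_ik, imaging
def proj(m,P):
    Rm=R.from_euler('xyz',m['rotation']).as_matrix() if np.size(m['rotation'])==3 else np.array(m['rotation'])
    c=(np.atleast_2d(P)-np.array(m['position']))@Rm
    K=np.array(m['K']); p=np.c_[c[:,0],-c[:,1],-c[:,2]]@K.T
    return p[:,:2]/p[:,2:]
def tri(pairs):
    f=lambda X:np.concatenate([(proj(m,X)-np.array(p)).ravel() for m,p in pairs])
    r=least_squares(f,[450,-100,150]); return r.x,np.sqrt(np.mean(r.fun**2))
def st2w(s,P):
    P=np.atleast_2d(P).astype(float); c,sn=np.cos(s[2]),np.sin(s[2])
    return np.c_[s[0]+c*P[:,0]-sn*P[:,1], s[1]+sn*P[:,0]+c*P[:,1], P[:,2]]
E
cat > fit.py <<'E'
from h import *
ms=imaging.camera_model('scene'); md=imaging.camera_model('side')
S=lambda u,v:np.array([95+u/2.6,155+v/2.6]); D=lambda u,v:np.array([215+u/2.6,135+v/2.6])
obs=[(ms,(-105,0,130),S(252,278)),(ms,(105,0,130),S(457,392)),(ms,(-105,-190,130),S(118,443)),
(md,(-105,0,130),D(280,342)),(md,(105,0,130),D(398,197)),(md,(105,-190,130),D(610,297)),(md,(-105,-190,0),D(470,568)),(md,(-105,-190,130),D(521,480))]
f=lambda s:np.concatenate([(proj(m,st2w(s,p))-o).ravel() for m,p,o in obs])
r=least_squares(f,[500,0,0],loss='soft_l1'); s=r.x
print('station',s,'\n',np.round(f(s).reshape(-1,2),1).tolist())
for n,a,b in [('paddle',S(187,79),D(149,243)),('lid_robot',S(20,392),D(650,330)),('lid_far',S(285,565),D(742,137)),
  ('jarTop',S(186,290),D(253,461)),('bottleneck',S(488,236),D(290,102)),('capA',S(137,389),D(335,562))]:
    X,e=tri([(ms,a),(md,b)]); Y=X-[s[0],s[1],0]; c,sn=np.cos(s[2]),np.sin(s[2])
    print(n,np.round(X,1),'err px',round(e,2),'station',np.round([c*Y[0]+sn*Y[1],-sn*Y[0]+c*Y[1],Y[2]],1))
print('nominal paddle',st2w(s,(-197,62,278)),'lid top@1.7',st2w(s,[(-105,-190+190*np.cos(1.7),130+190*np.sin(1.7)),(105,-190+190*np.cos(1.7),130+190*np.sin(1.7))]))
# cap2 near the paddle on counter, z=13
p=D(57,387); g=lambda q:(proj(md,[q[0],q[1],13])-p).ravel(); print('cap2',least_squares(g,[300,0]).x)
np.save('station.npy',s)
E
python3 fit.py
```

```text
station [670.75129131 -38.40569497   6.44562794] 
 [[-2.3, -2.3], [-0.4, 0.2], [-6.1, 5.8], [-1.1, -0.0], [0.6, -2.9], [2.3, -1.9], [0.1, -0.4], [-2.3, -0.7]]
paddle [470.5  -5.1 274.4] err px 0.16 station [-192.2   65.2  274.4]
lid_robot [ 603.7 -268.   316.1] err px 1.09 station [-103.3 -215.7  316.1]
lid_far [ 806.7 -232.7  314.9] err px 0.72 station [ 102.8 -213.7  314.9]
jarTop [509.7 -87.7  65.7] err px 0.71 station [-166.9  -22.6   65.7]
bottleneck [725.7  74.7 200.3] err px 0.31 station [ 72.5 102.7 200.3]
capA [ 520.9 -169.9    6.9] err px 0.28 station [-169.2 -105.6    6.9]
nominal paddle [[466.31755216  -9.08255911 278.        ]] lid top@1.7 [[ 601.82134183 -267.04411513  318.41631399]
 [ 809.05673013 -233.08099054  318.41631399]]
cap2 [468.10223859  91.45040839]
```

Both views agree to a few mm: station at (671,-38) with yaw 0.162, paddle at (470,-5,274), lid at about 1.70 rad. Cap2 sits about 100 mm from the point below the paddle. Next I'll check reach, then move over the paddle.

Run:
```python
from h import *
import cv2
s=np.load('station.npy'); s[2]-=2*np.pi; yaw=s[2]+np.pi
o=[np.pi,0,yaw]
for P in [(-192,63,340),(-192,63,219),(-60,-290,390),(-60,-290,292),(-60,-110,292),(-60,-110,390)]:
    w=st2w(s,P)[0]; q=solve_ik(w,o); print(P,np.round(w),None if q is None else np.round(q,2))
bot.grip(0.0)
p=bot.get_state()['tcp_pos']; bot.movel([p[0],p[1],340],max_speed=200)
bot.move_ptp(st2w(s,(-192,63,340))[0],o)
m=imaging.camera_model('wrist'); im=imaging.capture('wrist'); cv2.imwrite('pics/w1.png',im)
st=bot.get_state(); print(st['t'],st['tcp_pos'],st['orientation'],st['opening'],st['contact_force'])
print('expected paddle px',proj(m,st2w(s,(-192,63,276))),proj(m,[470.5,-5.1,274.4]), 'tcp px',proj(m,st['tcp_pos']))
cv2.imwrite('pics/s2.png',imaging.capture('scene'))
```

```text
(-192, 63, 340) [471.  -7. 340.] [-0.17  0.13 -0.17  1.27  0.   -0.33]
(-192, 63, 219) [471.  -7. 219.] [-0.17  0.19 -0.41  0.97  0.   -0.33]
(-60, -290, 390) [ 658. -334.  390.] [-0.57  0.76  0.93  1.74  0.   -0.73]
(-60, -290, 292) [ 658. -334.  292.] [-0.57  0.7   0.57  1.44  0.   -0.73]
(-60, -110, 292) [ 629. -157.  292.] [-0.36  0.49  0.21  1.29  0.   -0.52]
(-60, -110, 390) [ 629. -157.  390.] [-0.36  0.49  0.46  1.54  0.   -0.52]
3.75 [471.11757261  -6.63660954 339.95774225] [ 3.14138903e+00 -9.94156235e-06 -2.97806466e+00] 0.004031175219052284 [-0.58535606 -0.83041562 -0.42812   ]
expected paddle px [[253.68531934 199.45437692]] [[256.59718614 198.42977981]] tcp px [[254.26449771 241.44902638]]
```

View pics/w1.png

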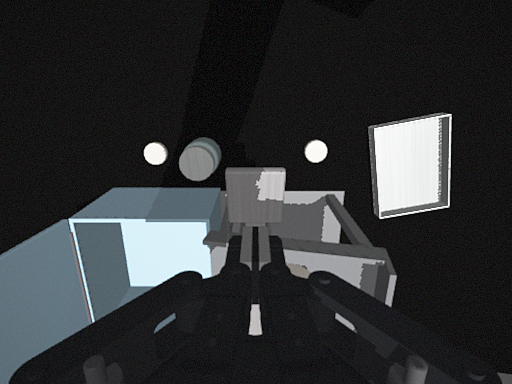

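View pics/s2.png

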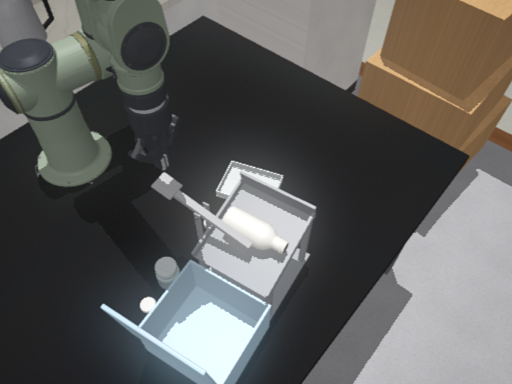

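The wrist view shows the paddle at (226–286, 167–227), centre (255.5,197). I predicted (254,199), so it's confirmed to about 1–2 mm. The scene view is unchanged. Pressing now.

Run:
```python
from h import *
import cv2
s=np.load('station.npy'); s[2]-=2*np.pi
w=lambda z:st2w(s,(-192,63,z))[0]
def rep(n):
    st=bot.get_state(); print(n,round(st['t'],2),np.round(st['tcp_pos'],1),np.round(st['contact_force'],1))
bot.movel(w(288),max_speed=120); rep('above')
print(bot.movel(w(240),max_speed=60,threshold=25)); rep('240')
print(bot.movel(w(217),max_speed=40,threshold=14)); rep('down')
bot.dwell(0.6)
rep('hold'); cv2.imwrite('pics/s3.png',imaging.capture('scene')); cv2.imwrite('pics/d3.png',imaging.capture('side'))
```

```text
above 4.38 [471.2  -7.1 288.4] [0.3 0.2 0.9]
False
240 5.33 [469.9  -7.7 239.6] [-4.9 -1.7  5. ]
True
down 5.83 [472.2  -7.4 223. ] [-4.3  1.1 10.7]
hold 6.42 [472.2  -7.4 223. ] [-3.1  0.5 10.8]
```

View pics/s3.png

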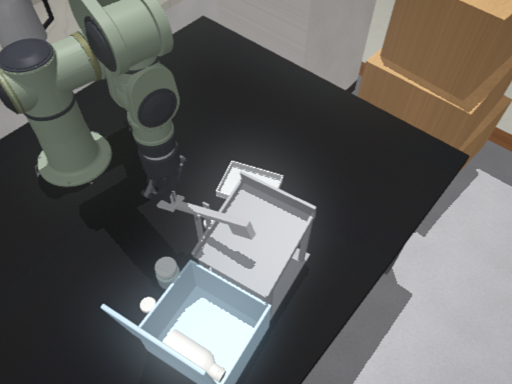

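View pics/d3.png

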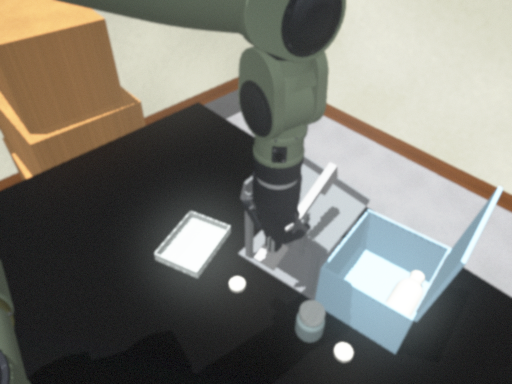

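The bottle is in the box: scene (195,355), side (408,292), lying by the hinge wall. The lever's gate is up. I'll let it settle, release the paddle slowly, then go round to the outside of the lid.

```bash
python3 - <<'E'
from h import *
import cv2
s=np.load('station.npy'); s[2]-=2*np.pi; o=[np.pi,0,s[2]+np.pi]
def rep(n):
    st=bot.get_state(); print(n,round(st['t'],2),np.round(st['tcp_pos'],1),np.round(st['contact_force'],1))
bot.dwell(0.8)
bot.movel(st2w(s,(-192,63,295))[0],max_speed=60); rep('up')
bot.movel(st2w(s,(-192,63,390))[0],max_speed=180); rep('high')
cv2.imwrite('pics/s4.png',imaging.capture('scene'))
bot.movel(st2w(s,(-130,-290,390))[0],max_speed=180)
bot.movel(st2w(s,(-50,-290,390))[0],max_speed=150)
rep('beyond lid')
cv2.imwrite('pics/s5.png',imaging.capture('scene')); cv2.imwrite('pics/d5.png',imaging.capture('side'))
E
python3 -c "
import cv2,numpy as np
a=cv2.imread('pics/s4.png');b=cv2.imread('pics/s5.png');c=cv2.imread('pics/d5.png')
cv2.imwrite('pics/m5.png',np.hstack([cv2.resize(x[120:384,90:400] if i<2 else x[80:344,202:512],None,fx=.85,fy=1.0) if 0 else cv2.resize(x[120:384,80:340] if i<2 else x[100:364,252:512],(260,264)) for i,x in enumerate([a,b,c])]))"
```

```text
up 8.69 [470.7  -7.2 294.5] [-0.4 -0.1 -1.2]
high 9.37 [470.8  -7.3 389. ] [-0.2  0.1 -0.9]
beyond lid 12.24 [ 668.3 -332.5  389.8] [-0.1 -0.4 -0.8]
```

View pics/m5.png

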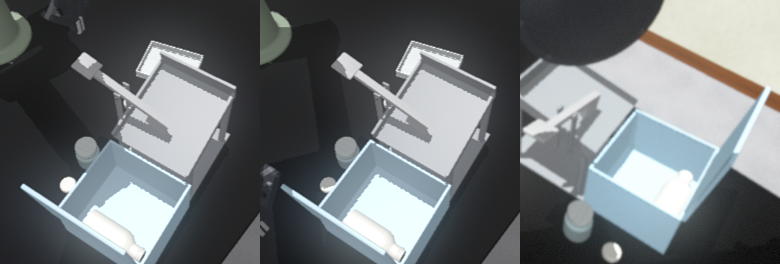

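The paddle is back up at its rest pose, the bottle is at rest by the hinge wall, and the gripper is outside the upright lid. Pushing the lid now.

```bash
python3 - <<'E'
from h import *
import cv2
s=np.load('station.npy'); s[2]-=2*np.pi
def rep(n):
    st=bot.get_state(); print(n,round(st['t'],2),np.round(st['tcp_pos'],1),np.round(st['contact_force'],1))
bot.movel(st2w(s,(-50,-290,292))[0],max_speed=120); rep('low')
print(bot.movel(st2w(s,(-50,-170,292))[0],max_speed=60,threshold=30)); rep('push1')
print(bot.movel(st2w(s,(-50,-115,292))[0],max_speed=60,threshold=30)); rep('push2')
cv2.imwrite('pics/d6.png',imaging.capture('side'))
bot.movel(st2w(s,(-50,-150,400))[0],max_speed=120); rep('clear')
cv2.imwrite('pics/d7.png',imaging.capture('side'));cv2.imwrite('pics/s7.png',imaging.capture('scene'))
E
python3 -c "
import cv2,numpy as np
cv2.imwrite('pics/m7.png',np.hstack([cv2.imread('pics/d6.png')[100:364,252:512],cv2.imread('pics/d7.png')[100:364,252:512],cv2.imread('pics/s7.png')[120:384,80:340]]))"
```

```text
low 13.31 [ 668.5 -333.   293.3] [ 0.6 -0.3  0.2]
False
push1 15.46 [ 648.9 -214.5  291.9] [ 0.6 -0.   0.7]
False
push2 16.52 [ 640.1 -160.3  292. ] [ 0.  -0.1 -1.1]
clear 17.68 [ 645.5 -194.4  399.3] [-0.5 -0.  -0.9]
```

View pics/m7.png

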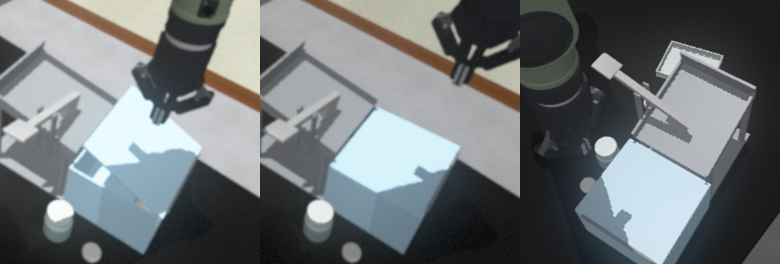

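The lid has fallen onto the box, the arm is clear above it and the paddle is up. One more wait and a measurement of the lid's free edge before I hand in.

Run:
```python
from h import *
import cv2
s=np.load('station.npy'); s[2]-=2*np.pi
bot.dwell(1.0)
bot.move_ptp(st2w(s,(-190,-150,400))[0],bot.get_state()['orientation'])
a=imaging.capture('scene');b=imaging.capture('side')
ms=imaging.camera_model('scene'); md=imaging.camera_model('side')
for m,im in ((ms,a),(md,b)):
    for ang,col in ((0,(0,0,255)),(0.1,(0,255,255))):
        P=st2w(s,[(x,-190+190*np.cos(ang),134+190*np.sin(ang)) for x in (-105,105)])
        p=proj(m,P).round().astype(int); cv2.line(im,tuple(map(int,p[0])),tuple(map(int,p[1])),col,1)
ca=cv2.resize(a[170:384,90:330],(400,357)); cb=cv2.resize(b[130:344,232:472],(400,357))
cv2.imwrite('pics/m8.png',np.hstack([ca,cb])); st=bot.get_state(); print(st['t'],st['contact_force'])
```

```text
19.4917 [ 0.18771516  0.55089044 -0.05726983]
```

View pics/m8.png

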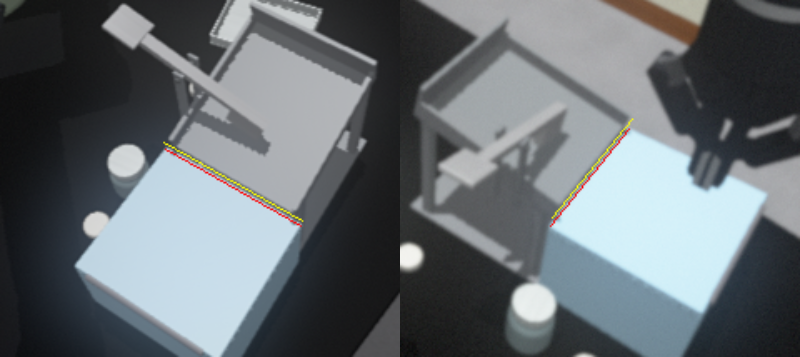

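The lid's free edge lies on the red line (0 rad) in both views, not on the yellow one (0.1 rad). The paddle is at rest, and the jar and caps are in place.

```bash
python3 -c "
from bench import bot
bot.sign_off(); print(bot.get_state()['t'])"
```

```text
the job is handed in; nothing more can be done
the job is handed in; nothing more can be done
```

I finished the task and handed it in at about 19.5 s, well inside the 42 s limit; no verdict was reported.

- **Paddle and bottle:** With the fingers shut, I pressed the paddle to its stop at TCP z 223 mm, where the force threshold ended the move at about 11 N. I held it down until the camera views showed the bottle in the box, then let the paddle come back up.
- **Lid:** I pushed the upright lid over from outside, and it fell shut by itself. I then moved clear to z 400 mm.

**Last checks:**
- The lid's free edge matched the shut (0 rad) line in both camera views.
- The lever looked at rest, with the gate down.
- The jar and the visible caps and tray looked undisturbed. I compared them by eye and did not measure their positions.
- There was no significant contact force.
- I last saw the bottle before the lid shut, lying still in the box by the hinge wall.

One of the eight corner picks for the station fit (the box's hinge-side corner in the scene view) was off by 6 px, probably because the lid hid it. The robust fit played it down, and the paddle position agreed with the wrist camera to about 2 mm.

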